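Latch the sprung ring clamp half open

ROBOT

A 7-joint arm with a two-finger parallel gripper is mounted at the origin on the work surface. World frame = base frame: x ahead of the robot, y to its left, z up, the work surface at z = 0. Lengths are in m, angles in degrees, forces in N, time in s.
With the tool pointing down it reaches from about 0.35 to 0.775 m from the base axis. Payload 3.1 kg.
Tool frame: the origin (TCP) lies on the centre line of the jaws, within the pads' length; the fingertips stand 17 mm ahead of it and the grasp point (between the pads) lies 2 mm behind it (robot.tip_reach is the distance from the TCP to the fingertips, in m); z points along the fingers, y is the line along which they close (so a half turn about z gives the same grasp; the last joint's range is limited). The gripper opens to 85 mm and grips with 20 to 120 N. Pads are 22 mm wide; open, the fingers measure 114 mm over their backs; the gripper's body (76 mm by 85 mm) begins 54 mm behind the grasp point. The pads swing forward as they close: fully open they stand 13 mm farther back than shut.
Start: joints at [64.475, 17.813, 0.802, 86.603, -0.252, 75.585, -1.558], TCP at [0.216, -0.506, 0.248] pointing down, gripper open.
Joint ranges: [-154.91, 154.91], [-16.99, 109.72], [-72.82, 74.43], [7.12, 147.25], [-82.49, 262.49], [11.32, 116.49], [-174.64, 174.64]. Speed limits (degrees/s): [159.86, 159.86, 180, 180, 180, 180, 180].

INTERFACE

Orientations are given as [roll, pitch, yaw] about the fixed x, y, z axes, in that order (R = Rz(yaw) Ry(pitch) Rx(roll)).
In Python, from station import robot, fingers, vision, workorder, recognise gives the robot as it stands. Calls block until the motion is done:
- robot.move_to(position, orientation): joint-space move of the TCP to a pose.
- robot.line_to(position, orientation=None, velocity=0.15, f_stop=None): straight line of the TCP; orientation=None keeps the orientation; velocity is the mean speed in m/s. With f_stop (N) it stops when the force on the tool has changed by that much, and returns True; else False.
- robot.move_j(angles): joint-space move.
- fingers.gripper_to(opening, force=None): opening from 0.0 (shut) to 1.0 (fully open); force is the grip in N (None keeps the last); returns when the fingers have stopped.
- robot.pause(seconds).
- robot.inverse_kinematics(position, orientation): joint angles nearest the present ones, or None.
- vision.grab_frame(name): name is "scene" or "top" or "wrist"; returns the picture (480x640x3 uint8, red, green, blue); there is no depth.
- vision.calibration(name): a dict with "mtx" (3x3 intrinsics, pixels), "extrinsics" (4x4, takes a point from world to camera coordinates); the wrist camera has in their place "T_tool_cam" (4x4, takes a point from camera to tool coordinates, whose origin is the TCP and whose axes are the flange's). Camera axes: x right, y up, looking along -z (the intrinsics and any distortion apply to the point x, -y, -z); pixel columns grow to the right and rows downward; lengths in m; the calibration is good to about 2 mm. A picture is of the moment at which its call begins: read the wrist's pose just before it. calibration takes no time and is no camera call.
A pose or a line that the arm cannot do raises robot.PlanningError and nothing moves.
- workorder.close_job(): hands the job in; it is judged then, once.
Trained networks look in the newest picture that a camera, given by its name, has taken for a name from the list of things; names that differ only in an ending like _2 or _b are one class to them, and where a whole thing is asked for, a point or a joint stands for the part that bears it (a point fixed in the world has none). Each returns a list of dicts, best first, with "p" (0 to 1); they miss things now and then, are a little off and sometimes report something else, mostly with a low value. They report only what shows in the picture. A call takes as long as a camera call.
- recognise(label, camera): "rect" ([centre column, centre row, width, height] in pixels, round what is visible of it).
Readings, each from a call of its own:
- robot.current_time_s(): time.
- robot.current_joint_positions(): joint angles.
- robot.current_dq(): joint speeds.
- robot.current_joint_torque(): joint torques, N m.
- robot.current_tool_pos(): TCP position.
- robot.current_eef_rot(): TCP orientation.
- robot.current_contact_force(): force on the tool from outside, world axes, zero at the start.
- robot.current_torque(): the same for the moment, N m.
- robot.current_finger_gap(): opening from 0.0 (shut) to 1.0 (fully open).
- robot.current_gripper_force(): force on a finger pad.
Only numpy, scipy, OpenCV 4.12 (cv2) and the standard library are available. Lean on these libraries where they do the work, as an engineer would, in place of code of your own. Each camera call takes 0.05 s, during which the arm holds its last target. There are 200 camera calls.

TASK

Two identical sprung ring clamps lie on the goldsmith's bench; one already stands half open on its stop pin, the other is shut. Open the shut one for loading: push its slide back by the front of the tall cross bar, past the stop pin, then let go so that the spring brings it back onto the pin and it stays latched half open. Push only, without gripping the bar or touching its back, and leave the other clamp and the small things on the bench where they are.

Things in the scene. Friction and masses are not known exactly. Their poses are not given: they have to be found in the camera images.
- shut: fixed base of the clamp that starts shut, left or right of the middle: dark steel plate 255 x 116 x 18 mm, yaw within 0.4 rad. Origin on the bench; x along the opening travel (away from the robot), y left, z up. In mm: plate x -110..145; fixed jaw x -105..-85, 90 wide, top z 58; guide rails top z 38; brass pin block x -41..-19, y 40..58, top z 44; spring barrel x 72..140, 36 wide, top z 65
- shut_slide (a joint): travel (m) of its slide along the base's +x: 0 shut, 0.055 end stop. A spring drives it to 0: 5 N at 0, 8 N at 0.030, 11 N at the end. Going out, a side tooth pushes the stop pin aside and is past it at 0.030; let go beyond that, the slide comes back and rests on the pin at 0.030 (latched half open). Let go sooner, it springs shut
- shut_bar (a point): middle of the top edge of the robot-side face of its aluminium cross bar; moves with the slide; at slide 0 at x 0, y 0, z 81 mm of the base. Bar 96 mm wide across the travel, 10 thick plus 4 mm steel backing plate (not to be touched); its front face is free from z 40 to 81. In front of it the slide's flat plate lies at z 37 and the moving jaw (90 wide, top z 58) ends 65 mm before the bar: a fingertip fits there
- shut_pin (a joint): its stop pin (8 mm steel pin with round knob, pointing across the slide from +y at x -30 mm of the base), in m: 0 = sprung in, grows to about 0.008 as the tooth pushes it out
- open: base of the other clamp, identical, already latched half open: same sizes and axes
- open_slide (a joint): travel in m of the other clamp's slide: stands latched at 0.030; leave it
- band: loose brass ring lying flat, 25 mm across, 10 high, origin under its centre; leave it
- jar: loose clear glass jar with a white cap, 52 mm across, 62 high, origin under its centre; leave it
- graver: loose graver with a wooden handle lying on the bench, 120 mm long, 22 thick, origin on the bench below its middle; leave it
- tin: loose round aluminium tin, 64 mm across, 34 high, origin under its centre; leave it

How it is judged:
By the outcome, as a careful person would: the job done as asked, in the order asked, and still so for the second after the job is handed in, with the robot touching nothing.
It also fails if it takes over 32 s, if anything falls off the work surface, if the arm or the gripper's body presses on something with over 40 N, if the wrist force passes 120 N, or if a joint passes its speed limit or range.

## Working session

There is one attempt and no reset: what is moved stays moved. The work goes in short steps, each a Python script; the robot and the scene stay as the last script left them, time stands still between calls to the robot, and variables do not carry over. Pictures are saved under pics/ and viewed, at most 10 in all, crops included, and the job is handed in when it is done.

```bash
mkdir -p pics; python3 - <<'E'
from station import robot, fingers, vision, workorder, recognise
import cv2,numpy as np
for c in ("top","scene"):
    im=vision.grab_frame(c); cv2.imwrite(f"pics/{c}0.png",im[:,:,::-1])
    k=vision.calibration(c); print(c,{a:np.round(b,4).tolist() if not isinstance(b,str) else b for a,b in k.items()})
    for n in ("shut","open","shut_bar","shut_pin","jar","tin","graver","band"):
        print(n,[(np.round(d["rect"]).tolist(),round(d["p"],2)) for d in recognise(n,c)[:3]])
print(robot.current_time_s(),robot.current_eef_rot())
E
```

```text
top {'mtx': [[517.695, 0.0, 325.9334], [0.0, 517.695, 236.2325], [0.0, 0.0, 1.0]], 'extrinsics': [[-0.0094, -0.9999, -0.0084, 0.0152], [0.9972, -0.01, 0.0738, -0.6275], [-0.0739, -0.0077, 0.9972, -1.1498], [0.0, 0.0, 0.0, 1.0]]}
shut [([276.0, 247.0, 78.0, 119.0], 0.91)]
open [([410.0, 269.0, 64.0, 114.0], 0.92), ([266.0, 260.0, 51.0, 75.0], 0.74)]
shut_bar [([268.0, 260.0, 52.0, 76.0], 0.88)]
shut_pin [([248.0, 261.0, 20.0, 9.0], 0.37)]
jar [([333.0, 158.0, 22.0, 28.0], 0.88)]
tin [([131.0, 280.0, 35.0, 31.0], 0.6)]
graver [([333.0, 158.0, 19.0, 29.0], 0.65), ([523.0, 249.0, 12.0, 50.0], 0.58)]
band []
scene {'mtx': [[450.0151, 0.0, 323.4159], [0.0, 450.0151, 235.1154], [0.0, 0.0, 1.0]], 'extrinsics': [[0.8137, 0.5813, -0.01, -0.4985], [-0.4282, 0.6108, 0.6661, 0.2212], [0.3932, -0.5377, 0.7458, -1.4756], [0.0, 0.0, 0.0, 1.0]]}
shut [([348.0, 218.0, 90.0, 80.0], 0.63)]
open [([264.0, 285.0, 103.0, 85.0], 0.73)]
shut_bar [([336.0, 204.0, 50.0, 40.0], 0.9)]
shut_pin []
jar [([386.0, 279.0, 24.0, 33.0], 0.91)]
tin [([384.0, 153.0, 18.0, 22.0], 0.79)]
graver [([204.0, 369.0, 37.0, 32.0], 0.86)]
band []
0.9 [1.79992990e+02 1.13633170e-03 2.31379577e+01]
```

View pics/top0.png

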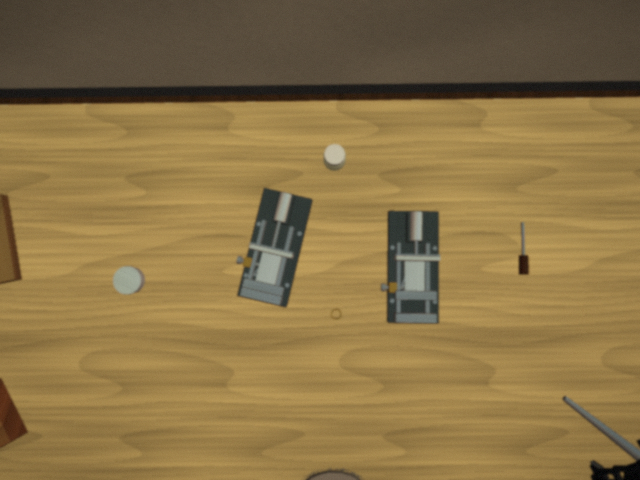

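View pics/scene0.png

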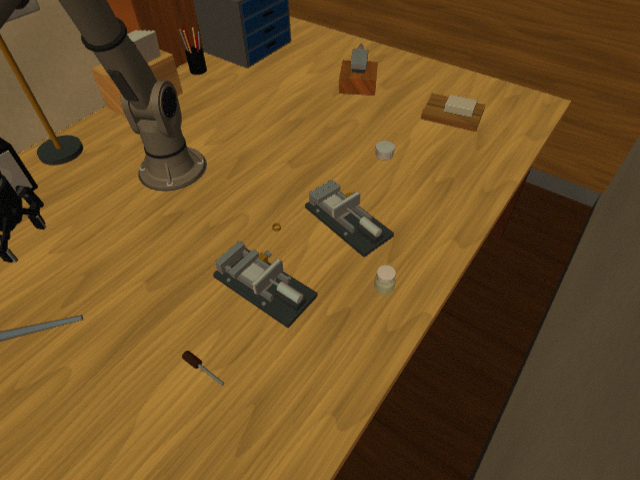

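The left clamp is the shut one: its jaws meet near (265,295). The right one shows a gap between its jaws. Next I fit the left clamp's pose from the plate corners in the top view, about (265,188), (312,200), (287,306) and (238,296), plus the bar ends at (250,246) and (293,256), then go above it for a wrist look.

```bash
cat >h.py <<'E'
import numpy as np,cv2
from scipy.optimize import least_squares
def world(p,P): # P base->world, p=(x,y,yaw)
    c,s=np.cos(p[2]),np.sin(p[2]); P=np.asarray(P,float)
    return np.c_[p[0]+c*P[:,0]-s*P[:,1],p[1]+s*P[:,0]+c*P[:,1],P[:,2]]
def proj(X,K,E):
    C=X@E[:3,:3].T+E[:3,3]; C=C*[1,-1,-1]; q=C@np.asarray(K).T; return q[:,:2]/q[:,2:]
def fit(P,px,K,E,p0):
    r=least_squares(lambda p:(proj(world(p,P),K,E)-px).ravel(),p0); return r.x,r.fun.reshape(-1,2)
E
python3 - <<'E'
from h import *
from station import robot, fingers, vision
k=vision.calibration("top")
P=np.array([[145,58,18],[145,-58,18],[-110,-58,18],[-110,58,18],[0,48,81],[0,-48,81]])/1e3
px=np.array([[265,188],[312,200],[287,306],[238,296],[250,246],[293,256]])
p,r=fit(P,px,k["mtx"],np.array(k["extrinsics"]),[0.6,0.1,-.2]); print(p,np.round(r,1)); np.save("p.npy",p)
yaw=np.degrees(p[2])
fingers.gripper_to(0.0)
w=world(p,[[-.05,0,.25]])[0]
robot.move_to(w,[180,0,yaw])
E=None
import scipy.spatial.transform as st
T=np.eye(4);T[:3,3]=robot.current_tool_pos();T[:3,:3]=st.Rotation.from_euler('xyz',robot.current_eef_rot(),degrees=True).as_matrix()
im=vision.grab_frame("wrist");k=vision.calibration("wrist");E=np.linalg.inv(T@np.array(k["T_tool_cam"]))
np.savez("w.npz",K=k["mtx"],E=E)
im=im[:,:,::-1].copy()
for u,v in proj(world(p,P),k["mtx"],E): cv2.circle(im,(int(u),int(v)),3,(0,0,255),1)
cv2.imwrite("pics/w1.png",im);print(np.round(proj(world(p,P),k["mtx"],E)),list(k),robot.current_time_s(),robot.current_tool_pos())
E
```

```text
[ 0.58932472  0.12736547 -0.23934787] [[-0.6 -1.5]
 [ 1.6 -2.2]
 [ 0.6  1.1]
 [-0.3 -0.7]
 [-0.7  1.5]
 [-0.4  1.6]]
[[240. -67.]
 [399. -67.]
 [383. 259.]
 [257. 259.]
 [251. 145.]
 [389. 145.]] ['mtx', 'T_tool_cam'] 4.275 [0.54114231 0.13799686 0.24983138]
```

View pics/w1.png

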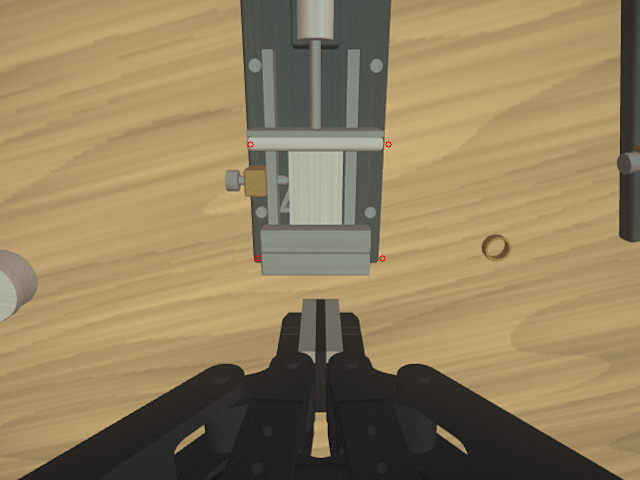

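The overlay matches the wrist view to about 3 px: bar front top edge near row 143, columns 247–384, and the slot in front at rows 150–225. The pose is good enough. I lower the shut fingertips into the slot, push to about 0.042, and come back.

```bash
python3 - <<'E'
from h import *
from station import robot, fingers, vision
p=np.load("p.npy"); z=.050+robot.tip_reach
f=lambda x,z:world(p,[[x,.002,z]])[0]
c,s=np.cos(p[2]),np.sin(p[2])
bx=lambda:(np.array(robot.current_tool_pos())[:2]-p[:2])@[c,s]
robot.line_to(f(-.031,.16),velocity=.15)
print(robot.line_to(f(-.031,z),velocity=.07,f_stop=8), robot.tip_reach, robot.current_contact_force())
hit=robot.line_to(f(.01,z),velocity=.04,f_stop=3); x0=bx(); print("contact",hit,x0,robot.current_contact_force())
np.save("x0.npy",x0)
if hit and -.025<x0<0:
    for d in (.02,.042):
        robot.line_to(f(x0+d,z),velocity=.04); print(bx()-x0,robot.current_contact_force())
    im=vision.grab_frame("top"); cv2.imwrite("pics/t2.png",cv2.resize(im[160:330,200:460,::-1],None,fx=3,fy=3))
print(robot.current_time_s())
E
```

```text
False 0.017 [-0.43849132 -0.37119343  0.00534067]
contact True -0.01405756035614928 [-0.77702674  0.71060396 -0.14292977]
0.01524517028727648 [-9.28276370e+00  4.09304817e-03  3.54924211e+00]
0.03737241930349433 [-8.94722136  0.11220975  4.11640296]
8.5
```

```bash
python3 - <<'E'
from h import *
from station import robot, fingers, vision
p=np.load("p.npy"); z=.050+robot.tip_reach; x0=float(np.load("x0.npy"))
f=lambda x,z:world(p,[[x,.002,z]])[0]
c,s=np.cos(p[2]),np.sin(p[2])
bx=lambda:(np.array(robot.current_tool_pos())[:2]-p[:2])@[c,s]-x0
robot.line_to(f(x0+.048,z),velocity=.04); print(bx(),robot.current_contact_force())
for d in (.036,.030,.025,.014):
    robot.line_to(f(x0+d,z),velocity=.04); print(bx(),robot.current_contact_force())
im=vision.grab_frame("wrist"); cv2.imwrite("pics/w3.png",im[:,:,::-1])
print(robot.current_time_s())
E
```

```text
0.04312727258997939 [-9.2256049   0.60919112  3.65405996]
0.0309758026200859 [-8.13946312  0.42094658  4.02674567]
0.029717420791400297 [-2.73764206  1.03543221 -0.98864805]
0.025641547280141175 [-0.17923393 -0.03783506 -0.31185758]
0.013755973300868054 [-0.13428442  0.74913199  0.46273854]
10.3
```

View pics/w3.png

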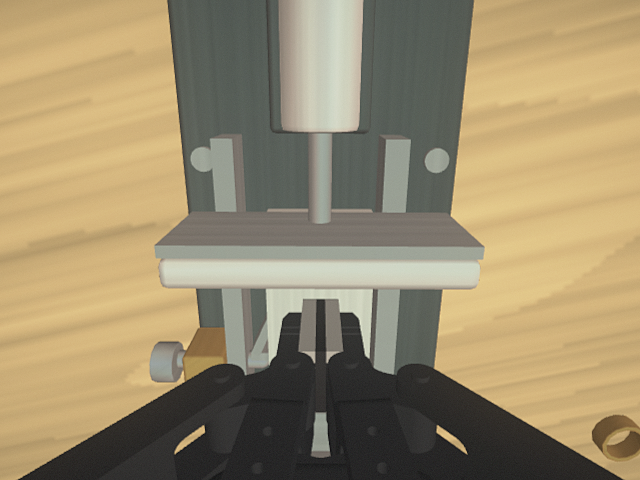

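The force fell away at 0.030, and the bar stands clear ahead of the fingertips (rows 260–288), so the slide is latched. I retreat straight up and check.

```bash
python3 - <<'E'
from h import *
from station import robot, fingers, vision
p=np.load("p.npy")
f=lambda x,z:world(p,[[x,.002,z]])[0]
robot.line_to(f(-.002,.13),velocity=.08)
robot.line_to(f(-.05,.30),velocity=.2)
robot.move_to([.40,-.1,.35],[180,0,np.degrees(p[2])])
im=vision.grab_frame("top"); cv2.imwrite("pics/t4.png",cv2.resize(im[140:340,100:340,::-1],None,fx=3,fy=3))
im=vision.grab_frame("scene"); cv2.imwrite("pics/s4.png",im[:,:,::-1])
print(robot.current_time_s(),robot.current_contact_force())
E
```

```text
13.475 [-0.19583307  0.54823847 -0.73175865]
```

View pics/t4.png

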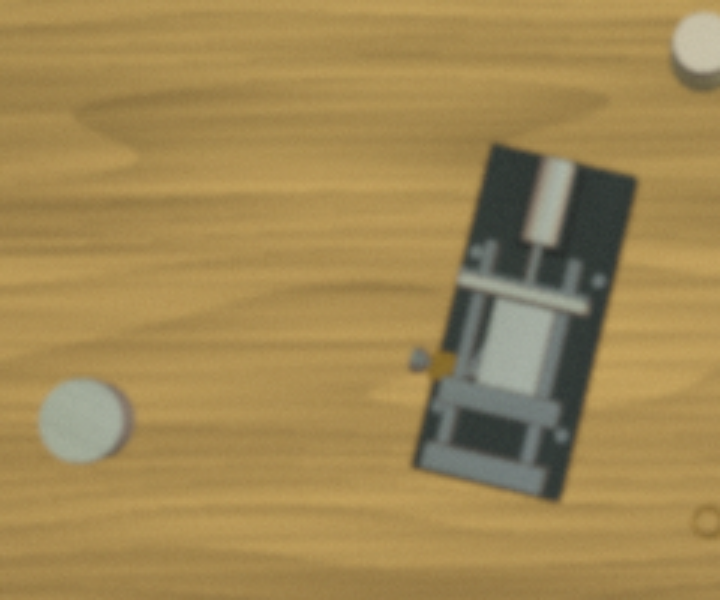

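View pics/s4.png

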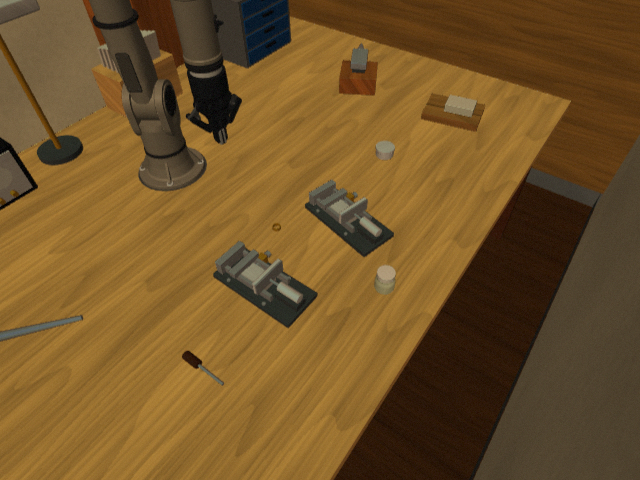

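The left clamp now stands half open, with its moving jaw (crop row ~400) clear of the fixed jaw (~470). The other clamp, jar, tin, graver and ring are where they were, and the arm is clear.

```bash
python3 -c "
from station import workorder
print(workorder.close_job())"
```

```text
the job is handed in; nothing more can be done
None
```

The shut clamp (the left one) is now latched half open on its stop pin, the other clamp and the small things look undisturbed in the camera pictures, and the job is handed in after about 13.5 s on the robot's clock.

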